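Hold a bracket blank against the angle plate for marking out

ROBOT

A 7-joint arm with a two-finger parallel gripper is mounted at the origin on the work surface; the furniture and walls round the work are solid. World frame = base frame: x ahead of the robot, y to its left, z up, the work surface at z = 0. Lengths are in m, angles in rad, forces in N, time in s.
With the tool pointing down it reaches from about 0.4 to 0.9 m from the base axis. Payload 5.6 kg.
Tool frame: the origin (TCP) lies midway between the tips of the shut fingers; the grasp point (between the pads) lies 19 mm behind it; y points along the fingers, z is the direction in which the jaws open and shut, and the axes are right-handed (so a half turn about y gives the same grasp; the last joint's range is limited). The gripper opens to 92 mm and grips with 3 to 60 N. Pads are 20 mm wide; open, the fingers measure 128 mm over their backs; the gripper's body (75 mm by 189 mm) begins 69 mm behind the grasp point.
Start: joints at [-1.173, 0.468, -0.012, 1.603, 0.006, 1.071, -0.056], TCP at [0.277, 0.588, 0.215] pointing down, gripper open.
Joint ranges: [-2.53, 2.53], [-0.31, 2.02], [-1.57, 1.55], [0.28, 2.44], [-1.29, 4.43], [0.15, 1.84], [-2.92, 2.92]. Speed limits (rad/s): [2.57, 2.57, 3.14, 3.14, 3.14, 3.14, 3.14].

INTERFACE

Orientations are given as a 3x3 rotation matrix whose columns are the frame's x, y, z axes.
In Python, from station import env, effector, solver, viewer, workorder, search_frame, tip_of gives the robot as it stands. Calls block until the motion is done:
- env.reach(position, orientation): joint-space move of the TCP to a pose.
- env.movel(position, frame=None, rate=0.15): straight line of the TCP; frame=None keeps the orientation; rate is the mean speed in m/s.
- env.goto_joints(angles): joint-space move.
- effector.release() and effector.grasp(squeeze=None): open the fingers fully, or close them until they stop; squeeze is the grip in N (None keeps the last).
- env.pause(seconds).
- solver.inverse_kinematics(position, orientation): joint angles nearest the present ones, or None.
- env.sense(): the state.
- viewer.read_camera(name): name is "side" or "top"; returns (picture, depth): 400x640x3 uint8, red, green, blue; 400x640 float32, m along the optical axis (not along the pixel's ray), 0 where there is no reading.
- viewer.camera_info(name): a dict with "intrinsics" (3x3 intrinsics, pixels), "eye" and "rotation" of the camera in the world. Camera axes: x right, y up, looking along -z (the intrinsics and any distortion apply to the point x, -y, -z); pixel columns grow to the right and rows downward; lengths in m; the calibration is good to about 2 mm. A picture is of the moment at which its call begins. camera_info takes no time and is no camera call.
A pose or a line that the arm cannot do raises env.PlanningError and nothing moves.
- workorder.finish_job(): hands the job in, once; it reports no verdict.
Trained networks look in the newest picture that a camera, given by its name, has taken for a name from the list of things; names that differ only in an ending like _2 or _b are one class to them, and where a whole thing is asked for, a point or a joint stands for the part that bears it (a point fixed in the world has none). Each returns a list of dicts, best first, with "score" (0 to 1); they miss things now and then, are a little off and sometimes report something else, mostly with a low value. They report only what shows in the picture. A call takes as long as a camera call. They do not tell look-alikes from the thing itself.
- search_frame(camera, name): "at" ([x, y, z] in m, in world coordinates, good to about 4 mm: the middle of the surface that is visible of it).
- tip_of(camera, name): "at" ([x, y, z] in m, in world coordinates, good to about 4 mm: a listed point, or the origin of a listed thing).
The state is a dict: "t": time; "joint_positions": joint angles; "joint_velocities": joint speeds; "tau": joint torques, N m; "ee_pos": TCP position; "tcp_rot": TCP orientation; "wrist_force": force on the tool from outside, world axes, zero at the start; "moment": the same for the moment, N m; "gripper_width": finger opening in m.
Only numpy, scipy, OpenCV 4.12 (cv2) and the standard library are available. Lean on these libraries where they do the work, as an engineer would, in place of code of your own. Each camera call takes 0.05 s, during which the arm holds its last target.

TASK

Lift the aluminium bracket blank up and off the two hooks of the rack, and stand it on its long straight edge on the dark marking-out plate, ear up, flat against the front face of the angle plate and roughly centred on it. Then hold it there for the height gauge to scribe a line: with one steady diagonal push keep it pressed down onto the plate and back against the angle plate at once, about 12 N each way, and finish while still holding and pressing it. Leave the height gauge and the things lying about undisturbed.

Things in the scene. Friction and masses are not known exactly. Their poses are not given: they have to be found in the camera images.
- bracket_ear (a point): ear of the bracket blank (bare aluminium, 10 mm thick, 0.25 to 0.4 kg): a round-topped tab 50 mm wide in the middle of its upper edge, best gripped here across the thickness. Point: mid-thickness, 90 mm above the straight lower edge, 25 mm below the ear's top. x: across the thickness, away from the robot; y: along the lower edge; z: up
- bracket_foot (a point): middle of the blank's straight lower edge, mid-thickness; axes as the ear's. The blank's web is 150 mm long (y) and 80 mm high, with two round holes of 32 mm, centres 45 mm either side of the middle and 42 mm above this edge
- rack: rack fixed to the bench: plywood foot 130 x 170 x 16 mm, two upright 6 mm steel wires at y = -45 and +45 mm, x = +40 mm, bent over into level hooks along -x (towards the robot). Origin: underside of the foot, midway between the hooks. A cross wire joins the posts 50 mm above the bench; between the posts above it there is room for a finger behind the blank
- rack_hooks (a point): point on the rack midway between the hooks, at the height of their wire axis (105 mm above the bench); axes as the rack's. Hooks end at x = -18 mm in tips turned up, 15 mm above this point with the rounding. The blank hangs by its two holes, its mid-thickness at x = 0 to +15 mm. It must rise 13 to 25 mm, then be drawn along -x until it is past the tips
- marking_plate: dark granite marking-out plate, 200 mm (x) by 300 mm (y), fixed to the bench; origin at the centre of its underside, its flat top 40 mm higher; x points away from the robot
- angle_plate: steel angle plate bolted onto the marking-out plate, 160 mm wide (y), 60 mm high, foot and webs behind it. Origin: middle of the lower edge of its flat front face, level with the marking-out plate's top. The face is the plane x = 0, looks along -x, to the robot; z up. The seated blank's mid-thickness is at x = -5 mm; web rises 20 mm, ear 55 mm above the angle plate. All rigid
- height_gauge: small height gauge, 66 x 46 mm foot, 125 mm high, 0.9 kg, standing loose on the marking-out plate beside the angle plate (its +y side); origin at the centre of its underside. Must be left standing where it is
- deburrer: deburring tool with a plastic handle, 126 mm long, lying on the bench; leave alone
Things that resemble listed ones, but are neither listed nor needed, are in the scene too. There is more than one size of the rack; the job needs the larger.

How it is judged:
By the outcome, as a careful person would: the job done as asked, in the order asked, and still so for the second after the job is handed in, while the arm keeps its last pose, push and grip.
It also fails if it takes over 48 s, if anything falls off the work surface, if the arm or the gripper's body presses on something with over 40 N, if the wrist force passes 120 N, or if a joint passes its speed limit or range.

## Working session

There is one attempt and no reset: what is moved stays moved. The work goes in short steps, each a Python script; the robot and the scene stay as the last script left them, time stands still between calls to the robot, and variables do not carry over. Pictures are saved under pics/ and viewed, and the job is handed in when it is done.

```bash
ls; mkdir -p pics; python3 - <<'E'
from station import env, effector, solver, viewer, workorder, search_frame, tip_of
import cv2, numpy as np
for c in ("side","top"):
    p,d=viewer.read_camera(c)
    cv2.imwrite(f"pics/{c}0.png",p[:,:,::-1]); np.save(f"pics/{c}0.npy",d)
    i=viewer.camera_info(c); print(c,{k:np.round(v,3).tolist() if not isinstance(v,str) else v for k,v in i.items()})
    for n in ("bracket_ear","bracket_foot","rack","rack_hooks","marking_plate","angle_plate","height_gauge","deburrer"):
        r=tip_of(c,n); print(n,[(round(q['score'],2),np.round(q['at'],3).tolist()) for q in r])
s=env.sense(); print({k:np.round(v,3).tolist() for k,v in s.items()})
E
```

```text
pics
side {'intrinsics': [[519.898, 0.0, 328.853], [0.0, 519.898, 208.696], [0.0, 0.0, 1.0]], 'eye': [-0.111, 1.04, 0.755], 'rotation': [[-0.865, 0.215, -0.452], [-0.501, -0.401, 0.767], [-0.016, 0.89, 0.455]]}
bracket_ear [(0.91, [0.543, -0.127, 0.142])]
bracket_foot [(0.82, [0.541, -0.128, 0.05])]
rack [(0.91, [0.524, -0.129, -0.001]), (0.65, [0.671, -0.386, 0.002]), (0.24, [0.534, 0.221, 0.004])]
rack_hooks [(0.91, [0.533, -0.129, 0.107])]
marking_plate [(0.83, [0.538, 0.223, 0.004]), (0.41, [0.533, -0.127, 0.104])]
angle_plate [(0.84, [0.553, 0.161, 0.042])]
height_gauge [(0.55, [0.493, 0.325, 0.037])]
deburrer [(0.58, [0.344, 0.356, -0.003])]
top {'intrinsics': [[379.236, 0.0, 316.862], [0.0, 379.236, 198.973], [0.0, 0.0, 1.0]], 'eye': [0.277, -0.006, 1.168], 'rotation': [[-0.047, 0.973, -0.228], [-0.999, -0.045, 0.014], [0.003, 0.228, 0.974]]}
bracket_ear [(0.63, [0.542, -0.125, 0.14])]
bracket_foot [(0.85, [0.545, -0.127, 0.054]), (0.7, [0.538, 0.222, 0.003])]
rack [(0.8, [0.529, -0.129, -0.0]), (0.63, [0.673, -0.386, 0.001]), (0.44, [0.533, -0.131, 0.104])]
rack_hooks [(0.86, [0.671, -0.387, 0.07]), (0.66, [0.53, -0.129, 0.108])]
marking_plate [(0.71, [0.536, 0.217, 0.002])]
angle_plate [(0.88, [0.549, 0.161, 0.04])]
height_gauge [(0.79, [0.494, 0.327, 0.041])]
deburrer [(0.63, [0.53, -0.133, -0.003]), (0.59, [0.342, 0.363, -0.001])]
{'t': 0.9, 'joint_positions': [-1.173, 0.467, -0.012, 1.603, 0.006, 1.071, -0.056], 'joint_velocities': [0.002, 0.001, 0.001, 0.0, -0.002, -0.001, -0.001], 'tau': [0.0, -52.039, -0.013, -24.406, -0.057, 0.011, 0.0], 'ee_pos': [0.277, 0.588, 0.215], 'tcp_rot': [[0.904, 0.0, 0.427], [-0.427, 0.0, 0.904], [0.0, -1.0, 0.0]], 'wrist_force': [-0.82, -0.302, 0.07], 'moment': [-0.003, 0.047, 0.018], 'gripper_width': 0.092}
```

View pics/side0.png

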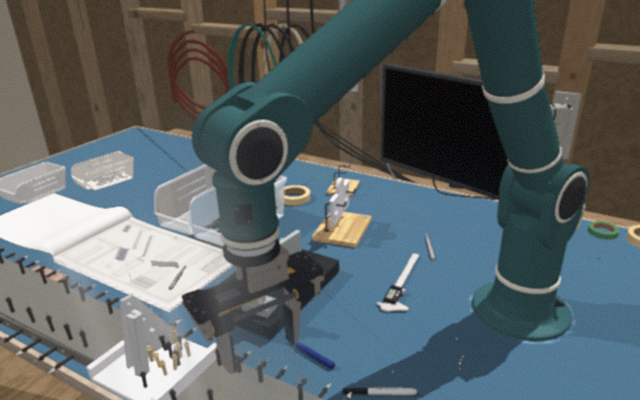

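View pics/top0.png

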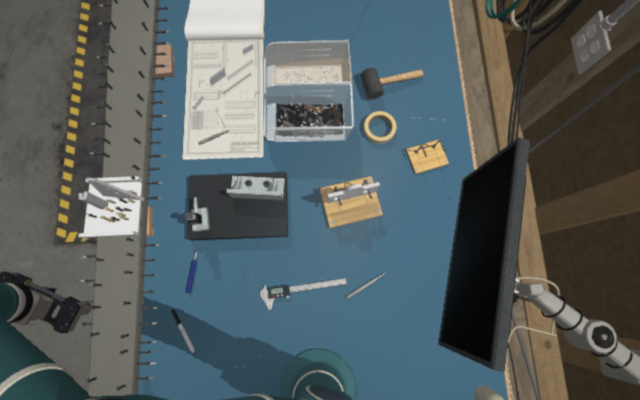

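Candidates: larger rack with the blank at top (350,200), side (343,215); smaller look-alike rack at top (428,157), side (343,185). Choosing the larger, which carries the blank. Two blue and grey pen-like tools lie at top (190,272) and (182,330); neither is needed. Next, a close crop and geometry from depth.

```bash
cat > h.py <<'E'
import numpy as np, cv2
from station import env, effector, solver, viewer, workorder, search_frame, tip_of
def cloud(c,d):
    i=viewer.camera_info(c); K=np.array(i['intrinsics']); R=np.array(i['rotation']); e=np.array(i['eye'])
    v,u=np.mgrid[0:400,0:640]
    x=(u-K[0,2])/K[0,0]*d; y=(v-K[1,2])/K[1,1]*d
    return np.stack([x,-y,-d],-1)@R.T+e
E
python3 - <<'E'
from h import *
p=cv2.imread("pics/top0.png"); s=cv2.imread("pics/side0.png")
a=cv2.resize(p[140:250,180:460],None,fx=2.8,fy=2.8,interpolation=cv2.INTER_CUBIC)
b=cv2.resize(s[160:260,270:400],None,fx=2.7,fy=2.7,interpolation=cv2.INTER_CUBIC)
o=np.zeros((a.shape[0]+b.shape[0],a.shape[1],3),np.uint8);o[:a.shape[0]]=a;o[a.shape[0]:,:b.shape[1]]=b
cv2.imwrite("pics/crop.png",o)
d=np.load("pics/top0.npy");P=cloud("top",d)
def sel(x0,x1,y0,y1,z0,z1):
    m=(P[...,0]>x0)&(P[...,0]<x1)&(P[...,1]>y0)&(P[...,1]<y1)&(P[...,2]>z0)&(P[...,2]<z1);return P[m]
def rep(n,q):
    r=cv2.minAreaRect((q[:,:2]*1000).astype(np.float32)); print(n,len(q),np.round(r[0],1),np.round(r[1],1),round(r[2],1),'z',np.round(np.percentile(q[:,2],[5,50,95]),4))
rep('rackfoot',sel(.42,.65,-.25,-.02,.009,.025))
rep('plate',sel(.40,.68,.03,.42,.030,.046))
rep('angle top',sel(.5,.68,.06,.26,.09,.112))
rep('ear',sel(.48,.62,-.22,-.04,.145,.19))
rep('web top',sel(.48,.62,-.22,-.04,.118,.19))
rep('gauge',sel(.42,.6,.26,.42,.06,.2))
q=sel(.48,.62,-.22,-.04,.06,.19)
c=q.mean(0);print(c, np.linalg.svd(q-c,full_matrices=False)[2][2])
q=sel(.5,.6,.08,.235,.055,.09); c=q.mean(0);print('face',len(q),c, np.linalg.svd(q-c,full_matrices=False)[1:][1][2],q.min(0),q.max(0))
E
```

```text
rackfoot 1648 [ 537.2 -125.2] [130.5 170.4] 11.0 z [0.0122 0.016  0.0198]
plate 4713 [537.  222.9] [301.5 201.4] 89.7 z [0.0366 0.0404 0.044 ]
angle top 267 [562.6 162.4] [160.2  22. ] 84.1 z [0.0925 0.0997 0.1034]
ear 81 [ 544.2 -123.5] [11.2 47.9] 10.8 z [0.1478 0.1591 0.1656]
web top 277 [ 531.6 -126.3] [ 39.1 149.5] 10.5 z [0.1207 0.1311 0.1634]
gauge 411 [506.5 331.1] [92.1 45.9] 6.1 z [0.0608 0.0911 0.1655]
[ 0.54189048 -0.12274536  0.11515027] [-0.98046239 -0.19659561  0.00660758]
face 280 [0.56992837 0.15450056 0.0694573 ] [-0.29119076  0.04535621 -0.95558922] [0.54384398 0.08268784 0.05501429] [0.59994246 0.23295013 0.08986761]
```

View pics/crop.png

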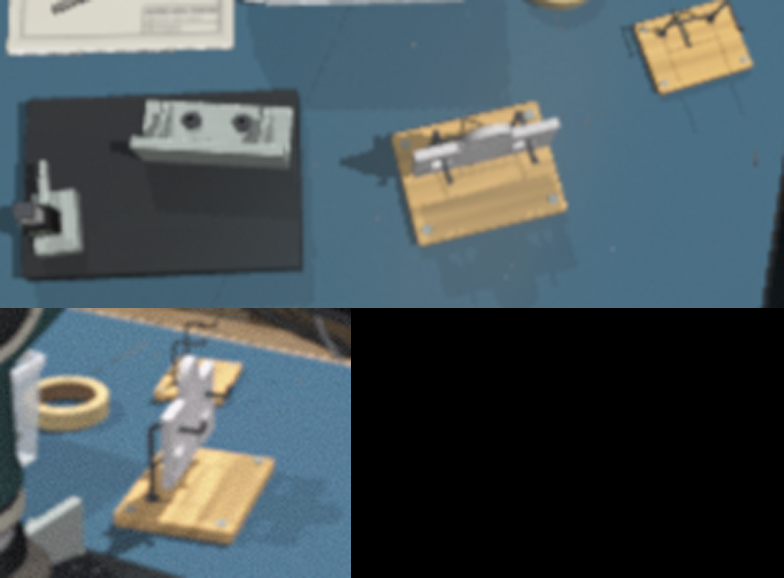

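```bash
cat >> h.py <<'E'
def rot(yaw,s=1):
    n=np.array([np.cos(yaw),np.sin(yaw),0])*s; y=np.array([0,0,-1.]); return np.column_stack([np.cross(y,n),y,n])
def st(msg=''):
    s=env.sense(); print(msg,'t',round(s['t'],2),'p',np.round(s['ee_pos'],4),'F',np.round(s['wrist_force'],2),'M',np.round(s['moment'],2),'w',round(s['gripper_width'],4)); return s
E
python3 - <<'E'
from h import *
YR=np.radians(10.9); YA=np.radians(-5.9)
for s in (1,-1):
    print(s,[None if (q:=solver.inverse_kinematics(np.array(p),rot(y,s))) is None else np.round(q,2).tolist() for p,y in (((.543,-.126,.26),YR),((.543,-.126,.12),YR),((.49,-.136,.14),YR),((.55,.161,.11),YA),((.5,.16,.2),YA))])
E
```

```text
1 [[-0.41, 0.3, 0.71, 1.82, -0.22, 1.1, 0.57], [-0.33, 0.49, 0.63, 1.94, -0.38, 0.83, 0.7], [-0.37, 0.38, 0.7, 2.05, -0.33, 0.83, 0.72], [-0.67, 0.49, 0.42, 1.9, -0.27, 0.81, -0.21], [-0.74, 0.28, 0.44, 1.95, -0.15, 0.94, -0.33]]
-1 [[-0.79, 0.57, 1.36, 1.84, -0.6, 1.24, -2.2], [-0.73, 0.88, 1.34, 1.96, -0.96, 1.15, -1.93], [-0.76, 0.73, 1.35, 2.06, -0.84, 1.07, -1.94], [-0.16, 0.48, -0.23, 1.87, 0.15, 0.81, 2.57], [-0.25, 0.28, -0.15, 1.91, 0.05, 0.95, 2.62]]
```

```bash
python3 - <<'E'
from h import *
YR=np.radians(10.9)
p=env.sense()['ee_pos']; env.movel([p[0],p[1],.30],rate=.2)
env.reach([.543,-.126,.27],rot(YR)); st()
for c in ("side","top"):
    p,d=viewer.read_camera(c); cv2.imwrite(f"pics/{c}1.png",p[:,:,::-1]); np.save(f"pics/{c}1.npy",d)
    for n in ("bracket_ear","bracket_foot","angle_plate","height_gauge","rack_hooks"):
        print(c,n,[(round(q['score'],2),np.round(q['at'],3).tolist()) for q in tip_of(c,n)])
d=np.load("pics/side1.npy");P=cloud("side",d).reshape(-1,3)
def sel(x0,x1,y0,y1,z0,z1):
    return P[(P>[x0,y0,z0]).all(1)&(P<[x1,y1,z1]).all(1)]
yh=np.radians(-5.9)
for nm,o,yaw,zr,yr in (('face',(.551,.161),yh,(.05,.095),.07),('ear',(.543,-.126),YR,(.13,.17),.05),('web',(.543,-.126),YR,(.05,.128),.07)):
    n=np.array([np.cos(yaw),np.sin(yaw)]);t=np.array([-n[1],n[0]])
    a=(P[:,:2]-o)@n; b=(P[:,:2]-o)@t
    m=(abs(a)<.02)&(abs(b)<yr)&(P[:,2]>zr[0])&(P[:,2]<zr[1])
    print(nm,m.sum(),'a pct',np.round(np.percentile(a[m],[2,10,25,50,75,90,98]),4) if m.sum() else '', 'slope',np.polyfit(b[m],a[m],1) if m.sum()>5 else '', 'b',np.round(np.percentile(b[m],[1,99]),4) if m.sum() else '','z',np.round(np.percentile(P[m,2],[1,99]),4) if m.sum() else '')
E
```

```text
t 4.17 p [ 0.5434 -0.1248  0.2699] F [0.27 0.53 0.11] M [-0.09  0.06  0.01] w 0.0919
side bracket_ear [(0.65, [0.542, -0.125, 0.14])]
side bracket_foot [(0.86, [0.546, -0.127, 0.047])]
side angle_plate [(0.97, [0.554, 0.162, 0.04])]
side height_gauge [(0.66, [0.341, 0.36, -0.003])]
side rack_hooks [(0.77, [0.535, -0.125, 0.107]), (0.69, [0.671, -0.39, 0.071])]
top bracket_ear []
top bracket_foot [(0.37, [0.536, 0.22, 0.005])]
top angle_plate [(0.68, [0.55, 0.162, 0.041])]
top height_gauge [(0.61, [0.494, 0.326, 0.039]), (0.18, [0.341, 0.363, 0.002])]
top rack_hooks [(0.9, [0.67, -0.385, 0.071])]
face 559 a pct [-0.0023 -0.0011 -0.0002  0.0006  0.0016  0.0024  0.0036] slope [0.0008569  0.00067124] b [-0.0687  0.0613] z [0.0509 0.0944]
ear 129 a pct [-0.0067 -0.006  -0.0054 -0.0039  0.0004  0.0026  0.0045] slope [ 0.06124327 -0.0031513 ] b [-0.045   0.0479] z [0.1304 0.1662]
web 354 a pct [-0.0143 -0.0066 -0.0057 -0.0049 -0.0041 -0.0021  0.0024] slope [ 0.0005294  -0.00479847] b [-0.0681  0.0693] z [0.0525 0.1275]
```

View pics/side1.png

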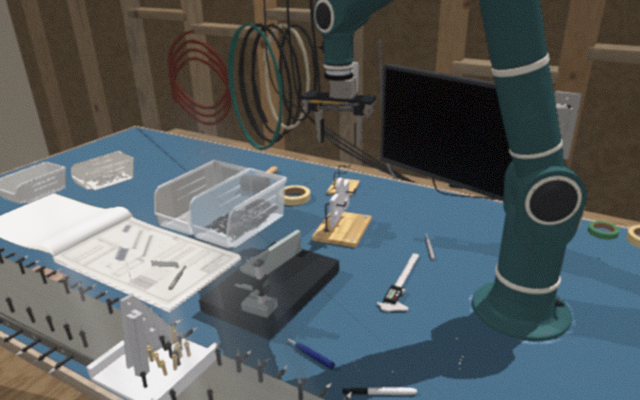

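```bash
python3 - <<'E'
from h import *
YR=np.radians(10.9);n=np.array([np.cos(YR),np.sin(YR),0])
R=rot(YR)
env.movel([.543,-.126,.16],frame=R,rate=.12); st('pre')
env.movel([.543,-.126,.120],frame=R,rate=.06); st('down')
effector.grasp(squeeze=45); env.pause(.2); s=st('grip')
p=s['ee_pos'].copy() if hasattr(s['ee_pos'],'copy') else np.array(s['ee_pos'])
env.movel(np.array([.543,-.126,.139]),frame=R,rate=.05); st('up')
c=np.array([.543,-.126,.139])
for k in (.02,.04,.06):
    env.movel(c-n*k,frame=R,rate=.06); st('draw')
p,d=viewer.read_camera("side"); cv2.imwrite("pics/s2.png",cv2.resize(p[90:260,260:420,::-1],None,fx=3.5,fy=3.5))
E
```

```text
pre t 5.83 p [ 0.5435 -0.1262  0.1607] F [-0.26 -0.88  0.74] M [-0.06 -0.01 -0.01] w 0.0915
down t 6.65 p [ 0.5432 -0.1262  0.1201] F [0.01 0.04 0.16] M [-0.11  0.07 -0.02] w 0.0917
grip t 8.06 p [ 0.543 -0.126  0.12 ] F [ 0.35 -0.32 -0.22] M [-0.08 -0.04  0.03] w 0.0098
up t 8.59 p [ 0.543  -0.1259  0.1392] F [-0.3  -1.   -3.56] M [-0.01  0.08  0.03] w 0.0094
draw t 9.07 p [ 0.5232 -0.1298  0.1391] F [ 0.67  0.65 -2.69] M [-0.02 -0.01 -0.  ] w 0.0095
draw t 9.56 p [ 0.5037 -0.1336  0.1391] F [-0.09  0.17 -3.66] M [-0.06  0.01 -0.03] w 0.0098
draw t 10.04 p [ 0.484  -0.1373  0.1392] F [ 0.22 -0.44 -3.47] M [-0.01  0.04 -0.03] w 0.0097
```

View pics/s2.png

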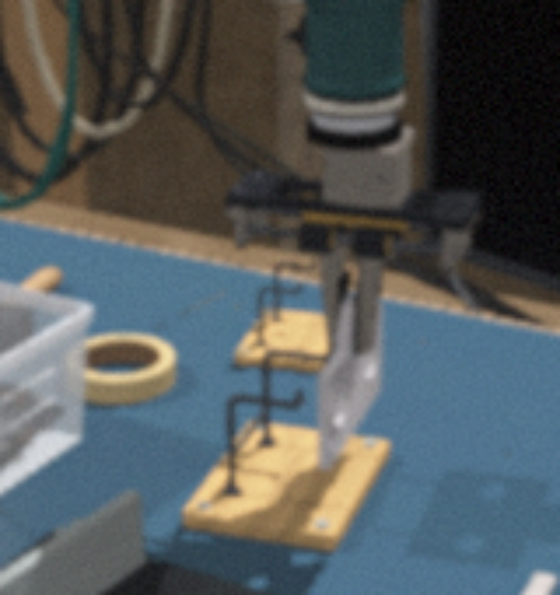

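```bash
cat >> h.py <<'E'
YA=np.radians(-5.9); nA=np.array([np.cos(YA),np.sin(YA),0]); F0=np.array([.5517,.161,.110]); RA=rot(YA)
E
python3 - <<'E'
from h import *
p=np.array(env.sense()['ee_pos'])
env.movel([p[0],p[1],.225],rate=.2)
env.movel(F0-nA*.030+[0,0,.115],frame=RA,rate=.2); st()
env.movel(F0-nA*.020+[0,0,.040],frame=RA,rate=.15)
env.movel(F0-nA*.020+[0,0,.010],frame=RA,rate=.06);env.pause(.3); st()
for c in ("side","top"):
    p,d=viewer.read_camera(c); np.save(f"pics/{c}3.npy",d)
    a=p[190:330,170:360,::-1] if c=="side" else p[150:250,170:310,::-1]
    cv2.imwrite(f"pics/{c}3.png",cv2.resize(a,None,fx=4,fy=4,interpolation=cv2.INTER_CUBIC))
    for n in ("bracket_ear","bracket_foot","angle_plate"):
        print(c,n,[(round(q['score'],2),np.round(q['at'],3).tolist()) for q in tip_of(c,n)])
st()
E
```

```text
t 12.34 p [0.5219 0.1628 0.225 ] F [ 0.17 -0.44 -2.98] M [-0.07  0.11  0.01] w 0.01
 t 13.95 p [0.532  0.1631 0.1203] F [-0.27 -0.32 -2.54] M [-0.09  0.07 -0.01] w 0.0095
side bracket_ear [(0.95, [0.532, 0.162, 0.14])]
side bracket_foot [(0.78, [0.532, 0.162, 0.049])]
side angle_plate [(0.63, [0.552, 0.16, 0.037])]
top bracket_ear [(0.65, [0.531, 0.164, 0.14])]
top bracket_foot []
top angle_plate []
 t 14.35 p [0.5318 0.1631 0.12  ] F [-1.   -0.22 -2.39] M [-0.04  0.06  0.02] w 0.0098
```

View pics/side3.png

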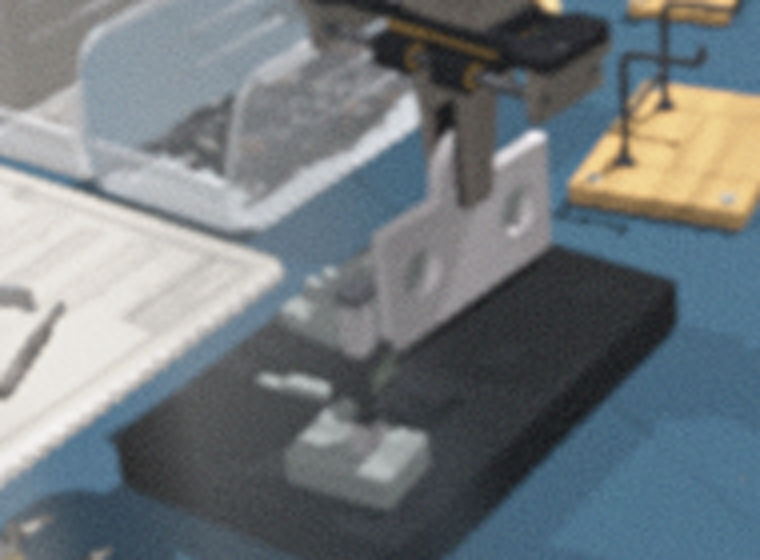

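View pics/top3.png

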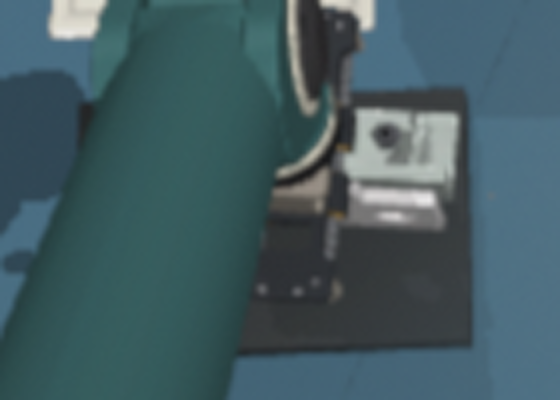

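Held level about 15 mm before the angle plate face, gauge at (355,450) in the crop untouched. Now guarded contact: down, then back.

```bash
cat >> h.py <<'E'
def avg(n=8,dt=.03):
    L=[];M=[]
    for _ in range(n): env.pause(dt); s=env.sense(); L.append(s['wrist_force']);M.append(s['moment'])
    f=np.mean(L,0); t=np.cross([0,0,1],nA)
    return np.array([f@nA,f@t,f[2]]),np.mean(M,0),s
E
python3 - <<'E'
from h import *
f0,m0,s=avg(); print('air',np.round(f0,2),np.round(m0,2),s['t'])
np.save('pics/f0.npy',np.r_[f0,m0])
b=F0-nA*.010
z=.004
while z>-.006:
    env.movel(b+[0,0,z],frame=RA,rate=.02); f,m,s=avg(4); print('z',round(z,4),np.round(f-f0,2),np.round(np.array(s['ee_pos'])[2],4),round(s['t'],2))
    if f[2]-f0[2]>2.5: break
    z-=.0015
E
```

```text
air [ 0.24  0.07 -2.99] [-0.05  0.05  0.  ] 14.6167
z 0.004 [0.11 0.53 0.4 ] 0.114 15.48
z 0.0025 [-0.14  0.03 -0.36] 0.1125 15.87
z 0.001 [ 0.17 -0.17  0.06] 0.111 16.25
z -0.0005 [-0.91 -0.04  6.67] 0.1101 16.63
```

```bash
python3 - <<'E'
from h import *
r=np.load('pics/f0.npy');f0=r[:3]
a=.007
env.movel(F0-nA*a+[0,0,.0005],frame=RA,rate=.02)
while a>-.004:
    env.movel(F0-nA*a+[0,0,.0005],frame=RA,rate=.02); f,m,s=avg(4)
    print('a',round(a,4),np.round(f-f0,2),np.round(m-r[3:],2),'act a',round(float((F0-np.array(s['ee_pos']))@nA),4),round(s['t'],2))
    if f[0]-f0[0]<-2.5: break
    a-=.0012
E
```

```text
a 0.007 [-0.14 -0.15  0.15] [0.01 0.03 0.01] act a 0.0073 17.32
a 0.0058 [-0.13 -0.25  0.39] [-0.01  0.03 -0.01] act a 0.0058 17.71
a 0.0046 [-3.25 -0.03  1.31] [ 0.07  0.71 -0.07] act a 0.0053 18.09
```

```bash
python3 - <<'E'
from h import *
r=np.load('pics/f0.npy');f0=r[:3]
a,z=.0046,.0003
for i in range(8):
    f,m,s=avg(5); df=f-f0
    print(round(a,4),round(z,4),np.round(df,2),np.round(m-r[3:],2),'act',round(float((F0-np.array(s['ee_pos']))@nA),4),round(s['ee_pos'][2],4),round(s['t'],2))
    ea=13+df[0]; ez=13-df[2]
    if abs(ea)<1 and abs(ez)<1: break
    a-=np.clip(ea*.6/8000,-.0006,.0006); z-=np.clip(ez*.6/9000,-.0006,.0006)
    env.movel(F0-nA*a+[0,0,z],frame=RA,rate=.01)
print(a,z)
for c in ("side",):
    p,d=viewer.read_camera(c); np.save("pics/side4.npy",d)
    cv2.imwrite("pics/side4.png",cv2.resize(p[190:330,170:360,::-1],None,fx=4,fy=4,interpolation=cv2.INTER_CUBIC))
    P=cloud(c,d).reshape(-1,3)
    al=(P-F0)@nA; t=np.cross([0,0,1],nA); b=(P-F0)@t
    for nm,zr in (('low',(.046,.065)),('mid',(.065,.09)),('hi',(.095,.118)),('ear',(.122,.155))):
        k=(abs(b)<.1)&(al>-.02)&(al<.004)&(P[:,2]>zr[0])&(P[:,2]<zr[1])
        print(nm,k.sum(),np.round(np.percentile(al[k],[10,50,90]),4),'slope',np.round(np.polyfit(b[k],al[k],1),4),'b',np.round(np.percentile(b[k],[1,99]),4))
    print([(round(q['score'],2),np.round(q['at'],3).tolist()) for n in ("bracket_ear","bracket_foot","height_gauge") for q in tip_of(c,n)])
st()
E
```

```text
0.0046 0.0003 [-3.3   0.33  1.12] [ 0.08  0.87 -0.03] act 0.0052 0.1103 18.26
0.004 -0.0003 [-7.83 -0.85  8.71] [ 0.01  1.8  -0.05] act 0.0053 0.1101 18.68
0.0036 -0.0006 [-9.81 -0.92 11.61] [-0.1   2.2  -0.03] act 0.0052 0.1101 19.09
0.0034 -0.0007 [-10.98  -1.16  13.48] [-0.08  2.43 -0.03] act 0.0052 0.1101 19.51
0.0032 -0.0006 [-11.31  -1.01  13.52] [-0.11  2.5  -0.03] act 0.0052 0.1101 19.93
0.0031 -0.0006 [-11.45  -1.12  13.3 ] [-0.09  2.56 -0.04] act 0.0052 0.1101 20.34
0.003 -0.0006 [-11.89  -1.21  13.83] [-0.09  2.63 -0.04] act 0.0052 0.1101 20.76
0.0029 -0.0005 [-11.87  -0.92  13.61] [-0.11  2.64 -0.04] act 0.0052 0.1101 21.18
0.0028092954076624783 -0.0004954717891076073
low 254 [-0.012  -0.0102 -0.0084] slope [ 0.0004 -0.0102] b [-0.0744  0.0677]
mid 396 [-0.012  -0.009  -0.0001] slope [-0.0023 -0.0074] b [-0.076   0.0703]
hi 320 [-0.012  -0.0099 -0.0077] slope [ 0.0138 -0.0098] b [-0.074   0.0746]
ear 142 [-0.0151 -0.0087 -0.0021] slope [ 0.021  -0.0087] b [-0.0722  0.0635]
[(0.9, [0.547, 0.161, 0.132]), (0.67, [0.546, 0.16, 0.039]), (0.71, [0.49, 0.324, 0.038])]
 t 21.62 p [0.5465 0.1616 0.1101] F [-11.52   0.07  10.47] M [-0.11  2.65 -0.02] w 0.0098
```

View pics/side4.png

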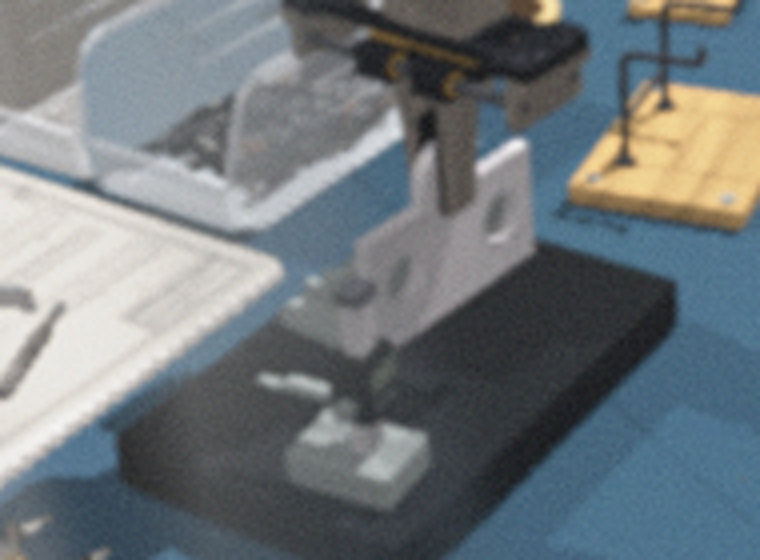

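```bash
python3 - <<'E'
from h import *
r=np.load('pics/f0.npy')
f,m,s=avg(10); print(np.round(f-r[:3],2),np.round(f,2),s['gripper_width'],s['t'])
workorder.finish_job()
E
```

```text
[-11.94  -1.41  13.69] [-11.71  -1.35  10.7 ] 0.009812372337425813 21.9583
the job is handed in; nothing more can be done
```

I lifted the blank 19 mm off the two hooks of the larger rack and drew it clear of the tips. It now stands on its long edge against the angle plate, ear up. I handed the job in at about 22 s, with the arm still gripping at 45 N and pressing.

**Push:** the last reading, steady over about 2 s, was 11.9 N back. Downward it was 13.7 N onto the plate counting the blank's weight of about 3 N, or 10.7 N of arm push alone. I set it between the two readings of "12 N each way".

**Seating:** in depth, the web's front face lies 9.9 to 10.2 mm in front of the angle plate, which matches the 10 mm thickness, and it is parallel near the foot. It is centred to within about 2 mm.

**Checks that disagreed:**
- Near the top of the web and at the ear, the depth fit was noisier, with a slope of 0.014 to 0.021. I put this down to the fingers being in that region.
- My force loop did not quite reach its 13 N back target. It stopped at its step limit at about 12 N, which is the value wanted.

**Gauge and loose things:** the height gauge stood in the same place in the last side picture, and its detected position was within about 4 mm, which is detector noise. The arm never came down near the things lying about, but I did not check them one by one at the end.

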